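Put the washed tube racks back on their feet

ROBOT

A 6-joint arm with a two-finger parallel gripper is mounted at the origin on the work surface. World frame = base frame: x ahead of the robot, y to its left, z up, the work surface at z = 0. Lengths are in m, angles in degrees, forces in N, time in s.
With the tool pointing down it reaches from about 0.375 to 0.925 m from the base axis. Payload 5.7 kg.
Tool frame: the origin (TCP) lies on the centre line of the jaws, within the pads' length; the fingertips stand 14 mm ahead of it and the grasp point (between the pads) lies 5 mm behind it; z points along the fingers, y is the direction in which the jaws open and shut (so a half turn about z gives the same grasp; the last joint's range is limited). The gripper opens to 88 mm and grips with 3 to 60 N. Pads are 20 mm wide; open, the fingers measure 115 mm over their backs; the gripper's body (75 mm by 178 mm) begins 61 mm behind the grasp point.
Start: joints at [-79.761, 20.558, 86.54, -0, 72.909, -6.595], TCP at [0.174, -0.574, 0.237] pointing down, gripper open.
Joint ranges: [-170.27, 170.27], [-57.76, 135], [12.27, 136.19], [-55.21, 235.2], [11.17, 155.16], [-170.74, 170.74]. Speed limits (degrees/s): [136.94, 136.94, 180, 180, 180, 180].

INTERFACE

Orientations are given as a 3x3 rotation matrix whose columns are the frame's x, y, z axes.
In Python, from rig import arm gives the robot as it stands. The module is installed in compiled form; this text tells all that it offers. Calls block until the motion is done:
- arm.reach(position, orientation): joint-space move of the TCP to a pose.
- arm.move_l(position, frame=None, vel=0.15, max_force=None): straight line of the TCP; frame=None keeps the orientation; vel is the mean speed in m/s. With max_force (N) it stops when the force on the tool has changed by that much, and returns True; else False.
- arm.move_j(angles): joint-space move.
- arm.move_gripper(opening, force=None): finger opening in m; force is the grip in N (None keeps the last); returns when the fingers have stopped.
- arm.sleep(seconds).
- arm.solve_ik(position, orientation): joint angles nearest the present ones, or None.
- arm.get_state(): the state.
- arm.get_image(name): name is "scene" or "top" or "wrist"; returns the picture (480x640x3 uint8, red, green, blue); there is no depth.
- arm.camera_params(name): a dict with "fx", "fy", "cx", "cy" (pixels), "k1" (the pictures are not rectified: a ray, as slopes to the right and down, at radius r is drawn at 1 + k1 r^2 times it, then the intrinsics apply), "T" (4x4, takes a point from camera to world coordinates); the wrist camera has in their place "mount" (4x4, takes a point from camera to tool coordinates, whose origin is the TCP and whose axes are the flange's). Camera axes: x right, y down, z forward; pixel columns grow to the right and rows downward; lengths in m; the calibration is good to about 2 mm. A picture is of the moment at which its call begins: read the wrist's pose just before it. camera_params takes no time and is no camera call.
A pose or a line that the arm cannot do raises arm.MotionError and nothing moves.
- arm.sign_off(): hands the job in, once; it reports no verdict.
Trained networks look in the newest picture that a camera, given by its name, has taken for a name from the list of things; names that differ only in an ending like _2 or _b are one class to them, and where a whole thing is asked for, a point or a joint stands for the part that bears it (a point fixed in the world has none). Each returns a list of dicts, best first, with "conf" (0 to 1); they miss things now and then, are a little off and sometimes report something else, mostly with a low value. They report only what shows in the picture. A call takes as long as a camera call. They do not tell look-alikes from the thing itself.
- arm.boxes_of(camera, thing): "at" ([x, y, z] in m, in world coordinates, good to about 4 mm: the middle of the surface that is visible of it).
The state is a dict: "time": time; "joint_pos": joint angles; "joint_vel": joint speeds; "joint_efforts": joint torques, N m; "tool_pos": TCP position; "tool_rot": TCP orientation; "contact_force": force on the tool from outside, world axes, zero at the start; "moment": the same for the moment, N m; "grip_width": finger opening in m.
Only numpy, scipy, OpenCV 4.12 (cv2) and the standard library are available. Lean on these libraries where they do the work, as an engineer would, in place of code of your own. Each camera call takes 0.05 s, during which the arm holds its last target. There are 200 camera calls.

TASK

The washed tube racks were stood on end to dry: gently push the blue one and the purple one over with the fingertips, each where it stands, so that it drops onto its feet with its cells facing up. Do not pinch, lift or shove them across the counter. The yellow rack is still wet, so leave it standing on end, and leave everything else where it is.

Things in the scene. Friction and masses are not known exactly. Their poses are not given: they have to be found in the camera images.
- blue_rack: Blue tube rack, 110 mm long, 70 wide, 45 deep, 180 g, loose; starts standing on an end, 110 mm tall. Origin: centre of that end, on the counter. Own z: along its length, up at the start. Own x: out of the face with 24 square cells (22.5 mm from origin), level at the start, any compass direction. Own y: across the width. -x side: 10 mm black base plate with 4 feet, seen from above as a black stripe along one edge.
- blue_rack_center (a point): Middle of the blue rack: 55 mm from each end, 22.5 mm from cell face and feet. Pushed near the top on its cell face, towards the base, the rack pivots on the base plate's lower edge (19.5 mm from the middle plane) and drops onto its feet once tilted about 20 degrees; own x of the rack then points up, this point lies 22.5 mm above the counter.
- purple_rack: Purple tube rack, 110 mm long, 70 wide, 45 deep, 180 g, loose; starts standing on an end, 110 mm tall. Origin: centre of that end, on the counter. Own z: along its length, up at the start. Own x: out of the face with 24 square cells (22.5 mm from origin), level at the start, any compass direction. Own y: across the width. -x side: 10 mm black base plate with 4 feet, seen from above as a black stripe along one edge.
- purple_rack_center (a point): Middle of the purple rack: 55 mm from each end, 22.5 mm from cell face and feet. Pushed near the top on its cell face, towards the base, the rack pivots on the base plate's lower edge (19.5 mm from the middle plane) and drops onto its feet once tilted about 20 degrees; own x of the rack then points up, this point lies 22.5 mm above the counter.
- yellow_rack: Yellow tube rack of the same size and build, standing on end between the other two: 110 mm tall, 45 mm along own x, 70 mm along own y. Origin at the centre of its lower end. Not to be touched.
- amber_bottle: Amber glass bottle, 48 mm across, 105 mm tall, origin at the centre of its underside. Bystander.
- tip_box: Grey pipette-tip box with a clear cover, 85 x 125 mm, 67 mm tall, origin at the centre of its underside. Bystander.
- dish_stack: Stack of three clear dishes, 90 mm across, 45 mm tall, origin at the centre of its underside. Bystander.
- beaker: Glass beaker, 80 mm across, 95 mm tall, origin at the centre of its underside. Bystander.
- wash_bottle: White bottle with a blue cap, 66 mm across, 150 mm tall, origin at the centre of its underside. Bystander.
- sample_jar: Clear jar with a red cap, 64 mm across, 70 mm tall, origin at the centre of its underside. Bystander.
Not all that is in view belongs to the job. Leave any green look-alike of the blue_rack alone.

How it is judged:
By the outcome, as a careful person would: the job done as asked, in the order asked, and still so for the second after the job is handed in, with the robot touching nothing.
It also fails if it takes over 51 s, if anything falls off the work surface, if the arm or the gripper's body presses on something with over 40 N, if the wrist force passes 120 N, or if a joint passes its speed limit or range.

## Working session

There is one attempt and no reset: what is moved stays moved. The work goes in short steps, each a Python script; the robot and the scene stay as the last script left them, time stands still between calls to the robot, and variables do not carry over. Pictures are saved under pics/ and viewed, about 8 in all and at most 12, crops included, and the job is handed in when it is done.

```bash
mkdir -p pics; python3 - <<'E'
from rig import arm
import cv2,numpy as np
for n in ("scene","top"):
    im=arm.get_image(n); cv2.imwrite(f"pics/{n}0.png",im[:,:,::-1])
    p=arm.camera_params(n); print(n,p["fx"],p["fy"],p["cx"],p["cy"],p["k1"],np.round(p["T"],4).tolist())
    for t in ("blue_rack","purple_rack","yellow_rack"):
        print(t,[(np.round(d["at"],3).tolist(),round(d["conf"],2)) for d in arm.boxes_of(n,t)])
for t in ("amber_bottle","tip_box","dish_stack","beaker","wash_bottle","sample_jar"):
    print(t,[(np.round(d["at"],3).tolist(),round(d["conf"],2)) for d in arm.boxes_of("top",t)])
print(arm.get_state()["time"])
E
```

```text
scene 441.33339863039953 441.33339863039953 318.44829016106166 239.44238515634157 -0.09971040808400713 [[-0.8715, 0.4188, -0.2551, 0.887], [0.4903, 0.7522, -0.4402, 0.5169], [0.0075, -0.5087, -0.8609, 1.051], [0.0, 0.0, 0.0, 1.0]]
blue_rack [([0.423, -0.096, 0.077], 0.86), ([0.485, -0.207, 0.077], 0.65)]
purple_rack [([0.497, 0.248, 0.102], 0.9)]
yellow_rack [([0.629, 0.006, 0.092], 0.76)]
top 545.4447495544636 545.4447495544636 329.57482875254965 241.77069463976068 -0.033442224565161986 [[0.003, -0.9857, 0.1687, 0.328], [-0.9999, -0.0056, -0.0148, 0.0235], [0.0155, -0.1687, -0.9856, 1.5553], [0.0, 0.0, 0.0, 1.0]]
blue_rack [([0.471, -0.217, 0.107], 0.92), ([0.412, -0.11, 0.112], 0.55), ([0.48, 0.237, 0.112], 0.16)]
purple_rack [([0.481, 0.24, 0.112], 0.81)]
yellow_rack [([0.616, -0.005, 0.114], 0.6)]
amber_bottle [([0.47, -0.005, 0.073], 0.74)]
tip_box [([0.783, -0.096, 0.069], 0.91)]
dish_stack [([0.767, 0.128, 0.045], 0.82)]
beaker [([0.449, -0.504, 0.047], 0.96)]
wash_bottle [([0.607, 0.492, 0.102], 0.7)]
sample_jar []
0.7
```

View pics/top0.png

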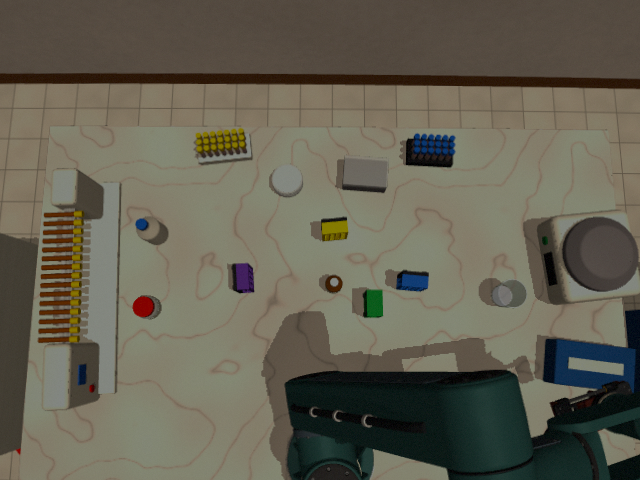

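View pics/scene0.png

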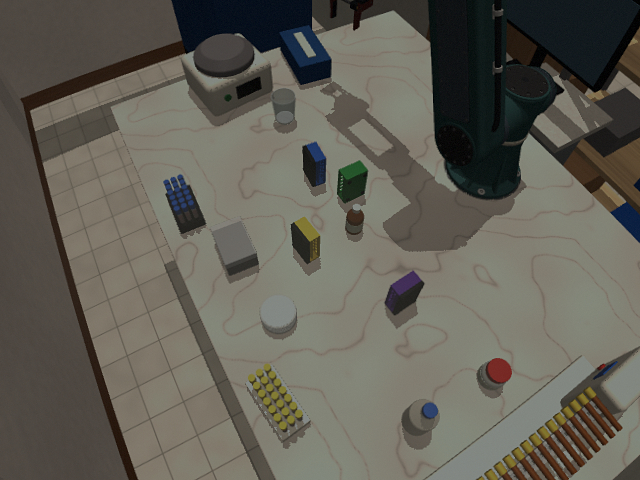

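The top view shows blue at (412,281), purple at (243,278), yellow at (334,229) and the green look-alike at (373,303). The amber bottle is at (333,284). Next, a close crop to find the black stripes.

```bash
python3 - <<'E'
import cv2,numpy as np
t=cv2.imread("pics/top0.png");s=cv2.imread("pics/scene0.png")
f=lambda im,x,y,w=50,h=50:cv2.convertScaleAbs(cv2.resize(im[y-h//2:y+h//2,x-w//2:x+w//2],(390,290) ,interpolation=cv2.INTER_CUBIC),alpha=1.8)
g=lambda im,x,y:f(im,x,y,54,40)
cv2.imwrite("pics/crop.png",np.vstack([np.hstack([g(t,412,281),g(t,243,278)]),np.hstack([f(s,315,165,66,50),f(s,405,293,66,50)])]))
E
```

```text
(no output)
```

View pics/crop.png

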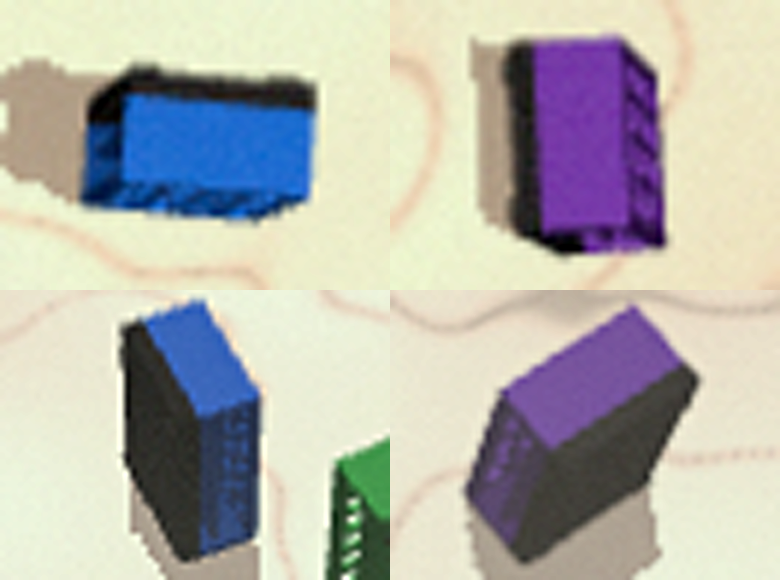

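Blue's black base is on the +x world side and its cells face -x. Purple's base is on +y and its cells face -y. I'll choose blue over the green look-alike at (373,303), and next compute top-end corners at z = 0.11.

```bash
cat >h.py <<'E'
from rig import arm
import cv2,numpy as np
def ray(cam,uv,z):
    p=arm.camera_params(cam);T=np.array(p["T"])
    K=np.array([[p["fx"],0,p["cx"]],[0,p["fy"],p["cy"]],[0,0,1.]])
    n=cv2.undistortPoints(np.array(uv,float).reshape(-1,1,2),K,np.array([p["k1"],0,0,0.]))[:,0]
    d=np.c_[n,np.ones(len(n))]@T[:3,:3].T; o=T[:3,3]
    return o+d*((z-o[2])/d[:,2])[:,None]
E
python3 - <<'E'
from h import *
# order: base-left, base-right, cell-right, cell-left as in crop
for n,o,q in (("blue",(385,261,0),[(133,70),(315,82),(308,202),(123,188)]),("purple",(216,258,390),[(512,42),(622,38),(630,230),(518,232)])):
    q=np.array(q,float); uv=np.c_[o[0]+(q[:,0]-o[2])/7.22-.5,o[1]+q[:,1]/7.25-.5]
    P=ray("top",uv,.11); print(n,P.round(3).tolist(),"c",P.mean(0).round(4),"sides",[round(float(np.linalg.norm(P[i]-P[i-1])),3) for i in range(4)])
    for i in range(4):
        d=P[i]-P[i-1]; print("  dir",round(float(np.degrees(np.arctan2(d[1],d[0]))),1))
# colour-mask cross-check in the scene camera: dark base not included
E
```

```text
blue [[0.5, -0.194, 0.11], [0.495, -0.262, 0.11], [0.451, -0.258, 0.11], [0.456, -0.19, 0.11]] c [ 0.4756 -0.2262  0.11  ] sides [0.044, 0.068, 0.044, 0.068]
  dir -5.9
  dir -93.5
  dir 175.1
  dir 85.9
purple [[0.516, 0.261, 0.11], [0.517, 0.22, 0.11], [0.447, 0.215, 0.11], [0.446, 0.256, 0.11]] c [0.4815 0.2381 0.11  ] sides [0.07, 0.041, 0.071, 0.041]
  dir 3.6
  dir -87.6
  dir -176.0
  dir 91.3
```

Sizes come out at 44×68 and 41×70 mm, against 45×70. I'll hover over blue and take one close look.

```bash
cat >>h.py <<'E'
def frame(push_deg):   # tool x along the push (or against), z down; pick the half turn with nearest last joint
    a=np.radians(push_deg); x=np.array([np.cos(a),np.sin(a),0]); z=np.array([0,0,-1.]); return np.c_[x,np.cross(z,x),z]
def pick(p,deg):
    j=arm.get_state()["joint_pos"]; c=[]
    for k in (0,180):
        R=frame(deg+k); q=arm.solve_ik(p,R)
        if q is not None: c.append((np.abs(np.array(q)-j).max(),k,R,q))
    c.sort(key=lambda t:t[0]); print([(round(t[0]),t[1]) for t in c]); return c[0][2]
def wristpts(uv,z,s):
    p=arm.camera_params("wrist");M=np.array(p["mount"]);T=np.eye(4);T[:3,:3]=s["tool_rot"];T[:3,3]=s["tool_pos"];T=T@M
    K=np.array([[p["fx"],0,p["cx"]],[0,p["fy"],p["cy"]],[0,0,1.]])
    n=cv2.undistortPoints(np.array(uv,float).reshape(-1,1,2),K,np.array([p["k1"],0,0,0.]))[:,0]
    d=np.c_[n,np.ones(len(n))]@T[:3,:3].T;o=T[:3,3]; return o+d*((z-o[2])/d[:,2])[:,None]
E
python3 - <<'E'
from h import *
import pickle
c=np.array([.4756,-.2262]);u=np.array([np.cos(np.radians(-4.5)),np.sin(np.radians(-4.5))])
p=np.r_[c-.055*u,.25]
R=pick(p,-4.5); arm.reach(p,R); arm.move_gripper(0.0)
s=arm.get_state(); im=arm.get_image("wrist"); cv2.imwrite("pics/w1.png",cv2.convertScaleAbs(im[:,:,::-1],alpha=1.5))
pickle.dump(s,open("s1.pkl","wb"))
print(s["time"],np.round(s["tool_pos"],4),s["grip_width"],[(d["at"],d["conf"]) for d in arm.boxes_of("wrist","blue_rack")])
E
```

```text
[(65, 0), (115, 180)]
3.625 [ 0.4208 -0.2219  0.25  ] 0.000751233103167372 [([0.4277, -0.1211, 0.1096], 0.64), ([0.4796, -0.2278, 0.1135], 0.63)]
```

View pics/w1.png

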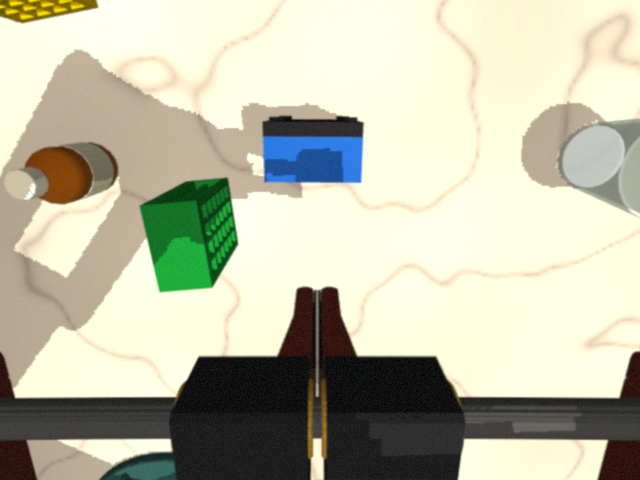

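The wrist view shows blue's top face with the black base edge at (263..362,120) and the cell edge at (264..361,182), square to the tool. Green is clear to the left. I'll compute the position and push.

```bash
python3 - <<'E'
from h import *
import pickle
s=pickle.load(open("s1.pkl","rb"))
P=wristpts([(263.5,120),(362.5,120),(361.5,182),(264,182)],.11,s)
c=P.mean(0); print(P.round(3).tolist(),c.round(4))
w=np.linalg.norm(P[3]-P[2]);d=np.linalg.norm(P[0]-P[3]);print(w,d)
assert abs(w-.07)<.006 and abs(d-.045)<.006 and np.linalg.norm(c[:2]-[.4756,-.2262])<.01
e=(P[3]+P[0]-P[2]-P[1])[:2]; deg=np.degrees(np.arctan2(e[1],e[0]))-90; print("deg",deg)
u=np.array([np.cos(np.radians(deg)),np.sin(np.radians(deg))])
R=frame(deg); f=(P[2]+P[3])[:2]/2           # middle of the cell face
zt=.094+.014
arm.move_l(np.r_[f-.032*u,.2],R,vel=.15)
arm.move_l(np.r_[f-.032*u,zt],vel=.12)
f0=np.array(arm.get_state()["contact_force"])
hit=arm.move_l(np.r_[f+(.040-.010)*u,zt],vel=.045,max_force=8)
s=arm.get_state();print(hit,s["time"],np.round(s["tool_pos"],4),np.round(s["contact_force"]-f0,2))
arm.sleep(.3)
im=arm.get_image("wrist");cv2.imwrite("pics/w2.png",cv2.convertScaleAbs(im[:,:,::-1],alpha=1.5))
E
```

```text
[[0.502, -0.192, 0.11], [0.497, -0.26, 0.11], [0.454, -0.257, 0.11], [0.46, -0.187, 0.11]] [ 0.4783 -0.2237  0.11  ]
0.07039609368624032 0.04281697161903336
deg -4.499131993634677
True 6.175 [ 0.4784 -0.224   0.1088] [-0.73  0.78  5.19]
```

View pics/w2.png

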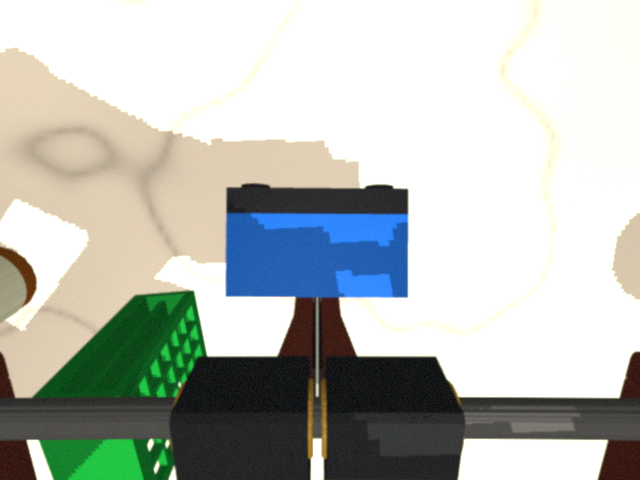

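The push stopped on a force of about 5 N upward. The face rises as the rack tilts, so the fingertip is catching on a cell wall. I'll ease up and continue along the arc.

```bash
python3 - <<'E'
from h import *
s=arm.get_state();p=np.array(s["tool_pos"]);print(s["time"],np.round(s["contact_force"],2),p.round(4))
u=frame(-4.5)[:,0]
for dz in (.003,.006):
    h=arm.move_l(p+[0,0,dz],vel=.03,max_force=4);s=arm.get_state();print(dz,h,np.round(s["contact_force"],2),np.round(s["tool_pos"],4))
q=arm.get_state()["tool_pos"]
im=arm.get_image("scene");cv2.imwrite("pics/s2.png",cv2.resize(cv2.convertScaleAbs(im[110:230,240:400,::-1],alpha=1.8),(800,600),interpolation=cv2.INTER_CUBIC))
E
```

```text
6.525 [-0.32 -0.05  5.01] [ 0.4775 -0.2237  0.1086]
0.003 True [ 0.18  0.46 -0.69] [ 0.4778 -0.2236  0.1117]
0.006 False [-0.06 -0.46 -0.09] [ 0.4776 -0.2237  0.1147]
```

View pics/s2.png

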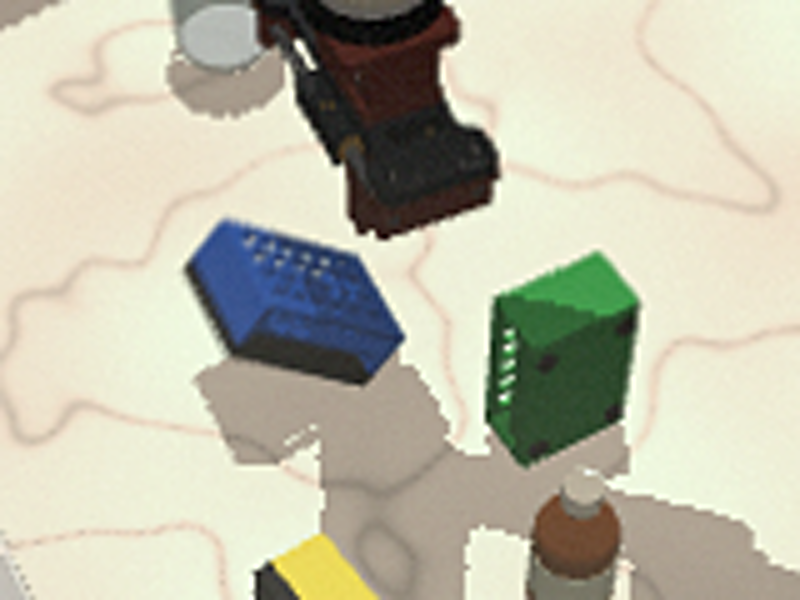

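Blue is going over, caught in the picture still dropping. Next I'll retreat, confirm it has landed, and hover by purple.

```bash
python3 - <<'E'
from h import *
import pickle
p=np.array(arm.get_state()["tool_pos"]); u=frame(-4.5)[:,0]
arm.move_l(p-.02*u+[0,0,.1],vel=.2)
im=arm.get_image("scene");A=cv2.resize(cv2.convertScaleAbs(im[110:230,240:400,::-1],alpha=1.8),(400,300),interpolation=cv2.INTER_CUBIC)
print([(np.round(d["at"],3).tolist(),d["conf"]) for d in arm.boxes_of("scene","blue_rack_center")])
c=np.array([.4815,.2381]);v=frame(93)[:2,0]
p=np.r_[c-.055*v,.25]
R=pick(p,93); arm.reach(p,R)
s=arm.get_state(); im=arm.get_image("wrist"); pickle.dump(s,open("s3.pkl","wb"))
print(s["time"],np.round(s["tool_pos"],4),np.round(s["tool_rot"],3).tolist(),[(d["at"],d["conf"]) for d in arm.boxes_of("wrist","purple_rack")])
B=cv2.convertScaleAbs(im[:,:,::-1],alpha=1.5); cv2.imwrite("pics/w3.png",B); cv2.imwrite("pics/m3.png",np.hstack([cv2.resize(B,(400,300)),A]))
E
```

```text
[([0.425, -0.096, 0.08], 0.82), ([0.557, -0.226, 0.042], 0.79), ([0.629, 0.503, 0.105], 0.37)]
[(51, 0), (231, 180)]
9.3167 [0.4846 0.1824 0.2498] [[-0.051, 0.999, -0.0], [0.999, 0.051, -0.001], [-0.0, -0.0, -1.0]] [([0.4821, 0.2491, 0.111], 0.75), ([0.631, 0.017, 0.0601], 0.47)]
```

View pics/m3.png

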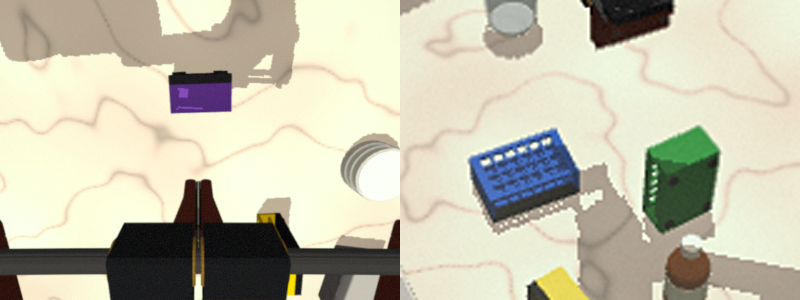

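Blue lies on its feet with its cells up, top at z≈0.042 near (0.557,-0.226). Purple's face is at about (270..371, 118..178) in the full wrist picture, so I'll measure it by mask. Then I'll push along the arc, having checked the jar's clearance.

```bash
python3 - <<'E'
from h import *
import pickle
print("jar",ray("top",[(146,307)],.07).round(3))
s=pickle.load(open("s3.pkl","rb"))
im=cv2.imread("pics/w3.png")[100:200,240:400].astype(int)
m=((im[...,0]>im[...,1]+40)&(im[...,2]>im[...,1]+20)).astype(np.uint8)
c=max(cv2.findContours(m,0,2)[0],key=cv2.contourArea)
b=cv2.boxPoints(cv2.minAreaRect(c))+[240,100]; b=b[np.argsort(b[:,1])]; lo=b[2:][np.argsort(b[2:,0])]; hi=b[:2][np.argsort(b[:2,0])]
print(hi.round(1).tolist(),lo.round(1).tolist())
P=wristpts([*lo,*hi],.11,s);print(P.round(4).tolist())
w=np.linalg.norm(P[1]-P[0]);d=np.linalg.norm(P[2]-P[0]);print("w",w,"d",d)
e=(P[1]-P[0])[:2];deg=np.degrees(np.arctan2(e[1],e[0]))+90;print(deg)
f=(P[0]+P[1])[:2]/2;u=frame(deg)[:2,0]
assert abs(w-.07)<.006 and abs(deg-93)<6 and np.linalg.norm(f+.0225*u-[.4815,.2381])<.012
R=frame(deg);zt=.100+.014
arm.move_l(np.r_[f-.032*u,.2],R,vel=.15)
arm.move_l(np.r_[f-.032*u,zt],vel=.12)
f0=np.array(arm.get_state()["contact_force"])
arm.move_l(np.r_[f-.013*u,zt],vel=.05)
for th in (0,5,10,15,20,24,27):
    t=np.radians(th);sh=.100
    x=-.042*np.cos(t)+sh*np.sin(t)+.042;z=.042*np.sin(t)+sh*np.cos(t)
    h=arm.move_l(np.r_[f+(x-.010)*u,z+.014],vel=.045,max_force=8)
    s=arm.get_state();print(th,h,round(s["time"],2),np.round(s["tool_pos"],4),np.round(s["contact_force"]-f0,2))
    if h:break
im=arm.get_image("scene");cv2.imwrite("pics/s4.png",cv2.resize(cv2.convertScaleAbs(im[220:340,330:490,::-1],alpha=1.8),(400,300),interpolation=cv2.INTER_CUBIC))
arm.sleep(.4)
print([(np.round(d["at"],3).tolist(),d["conf"]) for d in arm.boxes_of("scene","purple_rack")])
im=arm.get_image("scene");cv2.imwrite("pics/s4.png",np.hstack([cv2.imread("pics/s4.png"),cv2.resize(cv2.convertScaleAbs(im[220:340,330:490,::-1],alpha=1.8),(400,300),interpolation=cv2.INTER_CUBIC)]))
E
```

```text
jar [[0.4   0.497 0.07 ]]
[[270.8, 134.9], [369.0, 131.9]] [[272.2, 180.3], [370.4, 177.3]]
[[0.4503, 0.2183, 0.11], [0.5207, 0.2241, 0.11], [0.4488, 0.2499, 0.11], [0.5168, 0.2553, 0.11]]
w 0.0706370463343079 d 0.031577164459948105
94.66884463129645
0 False 11.55 [0.4862 0.2112 0.1139] [-0.48  0.67 -1.46]
5 False 11.91 [0.4857 0.2204 0.1175] [ 0.25 -0.79 -0.66]
10 False 12.27 [0.4848 0.2295 0.1199] [-0.54  1.03  0.76]
15 False 12.62 [0.4841 0.2388 0.1215] [-0.07  0.98 -0.52]
20 False 12.98 [0.4833 0.2482 0.1223] [-0.35  0.27 -0.14]
24 False 13.3 [0.4827 0.2557 0.1224] [-0.02  0.2   0.68]
27 False 13.57 [0.4822 0.2613 0.1222] [-0.37 -0.04 -0.13]
[([0.482, 0.328, 0.044], 0.79), ([0.446, -0.473, 0.063], 0.16)]
```

View pics/s4.png

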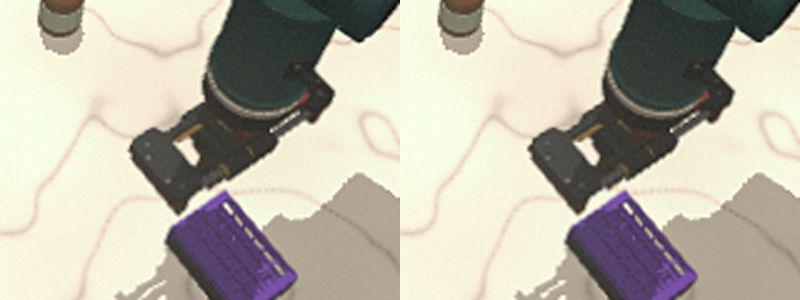

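Purple has dropped onto its feet with its cells up, top at z≈0.044. I'll retreat and do a final check.

```bash
python3 - <<'E'
from h import *
p=np.array(arm.get_state()["tool_pos"]);u=frame(94.7)[:,0]
arm.move_l(p-.03*u+[0,0,.1],vel=.2)
q=np.array(arm.get_state()["joint_pos"]);q[0]-=30;arm.move_j(q) if False else None
im=arm.get_image("scene")
for n in("blue_rack","purple_rack","yellow_rack","amber_bottle"):print(n,[(np.round(d["at"],3).tolist(),round(d["conf"],2)) for d in arm.boxes_of("scene",n)])
cv2.imwrite("pics/end.png",cv2.convertScaleAbs(im[:,:,::-1],alpha=1.5))
print(arm.get_state()["time"])
E
```

```text
blue_rack [([0.56, -0.219, 0.039], 0.89), ([0.423, -0.099, 0.08], 0.61), ([0.417, 0.51, 0.068], 0.38)]
purple_rack [([0.48, 0.329, 0.043], 0.82)]
yellow_rack [([0.634, 0.009, 0.091], 0.67)]
amber_bottle [([0.479, 0.006, 0.066], 0.67)]
15.05
```

View pics/end.png

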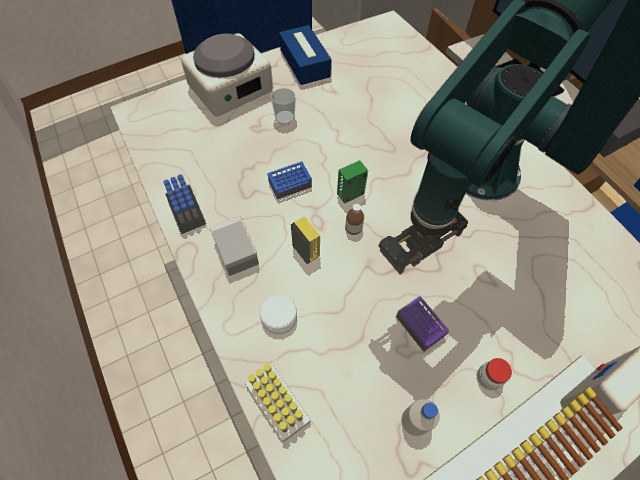

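Blue (290,180) and purple (422,322) both lie flat with cells up. Yellow, green and the other objects look unmoved.

```bash
python3 -c "
from rig import arm
arm.sign_off()"
```

```text
the job is handed in; nothing more can be done
```

I tipped the blue rack over first and then the purple one, each with one slow push of the closed fingertips near the top of its cell face. I then backed the arm off and handed the job in, with the last clock reading at about 15 s of the 51 s allowed.

- **Final position:** the last picture and detections show both racks on their feet with cells up. The visible tops measured about 39 mm (blue) and 43 mm (purple) above the counter, against 45 mm expected. Before that, blue lay where pivoting on the spot should have put it, within about 4 mm.
- **Everything else:** the yellow rack is still standing. The green look-alike and the other objects look unmoved in the last picture. I compared detected positions only for yellow and green, which agreed within about 6 mm.
- **One hitch:** during the blue push, a fingertip caught briefly on a cell wall with about 5 N upward, and the push stopped itself on its force limit. Raising the tip by 6 mm freed it and the rack dropped over. For purple I followed the tipping arc, and the force stayed under about 2 N.

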